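Seat the base plate on the fixture pins and swing the hold-down over it

ROBOT

A 7-joint arm with a two-finger parallel gripper is mounted at the origin on a cart in front of the work surface, level with it; the furniture and walls round the work are solid. World frame = base frame: x ahead of the robot, y to its left, z up, the work surface at z = 0. Lengths are in m, angles in rad, forces in N, time in s.
With the tool pointing down it reaches from about 0.425 to 0.875 m from the base axis. Payload 4.7 kg.
Tool frame: the origin (TCP) lies midway between the tips of the shut fingers; the grasp point (between the pads) lies 19 mm behind it (arm.grasp_offset is the z of the grasp point in the tool frame, in m); z points along the fingers, y is the direction in which the jaws open and shut (so a half turn about z gives the same grasp; the last joint's range is limited). The gripper opens to 85 mm and grips with 20 to 120 N. Pads are 22 mm wide; open, the fingers measure 114 mm over their backs; the gripper's body (76 mm by 85 mm) begins 54 mm behind the grasp point. The pads swing forward as they close: fully open they stand 13 mm farther back than shut.
Start: joints at [-1.09, 0.321, -0.07, 1.45, 0.023, 1.371, -0.057], TCP at [0.293, 0.58, 0.231] pointing down, gripper open.
Joint ranges: [-2.86, 2.86], [-0.3, 2.09], [-1.38, 1.24], [0.06, 2.45], [-1.56, 4.7], [0.09, 2.05], [-2.69, 2.69]. Speed limits (rad/s): [2.57, 2.57, 3.14, 3.14, 3.14, 3.14, 3.14].

INTERFACE

Orientations are given as a 3x3 rotation matrix whose columns are the frame's x, y, z axes.
In Python, from rig import status, get_image, camera_model, arm gives the robot as it stands. The module is installed in compiled form; this text tells all that it offers.
- The arm moves only by the tool drive_tool, never from a script. Its argument "commands" is a list of rows, each a list of 3 entries, a list of its own where there are three numbers: the gripper's target within -1 to 1 (shut at 1, half-way at 0, fully open at -1), then the shift along the tool's x, y, z in m, then the turn about the tool's z in rad. In form: [[fingers, [tx, ty, tz], yaw], ...]. A call has 1 to 5 rows; each row is the pose to reach, as a shift and turn from the pose measured when the call began, along the tool's axes at that moment; what a row does not reach only later rows make up. A row lasts 1/8 s, in which the tool goes at most 62.5 mm and 10.7 degrees, less where a joint would pass 70% of its speed; a pose out of reach is approached as far as the arm can. A call with a gripper value outside its range is refused whole. The fingers move at their own pace and stop on an object; the grip force is fixed at half the most. Time passes only in rows, so rows that repeat a pose let the fingers close. It gives the time, the measured TCP pose, the force and the opening at its end, in the units of the state.
- status.get_obs(): the state, without advancing time (a new reading comes with each control period).
- get_image(name): name is "side" or "top" or "wrist"; returns the picture (420x560x3 uint8, red, green, blue); there is no depth.
- camera_model(name): a dict with "K" (3x3 intrinsics, pixels), "world_to_cam" (4x4, takes a point from world to camera coordinates); the wrist camera has in their place "hand_eye" (4x4, takes a point from camera to tool coordinates, whose origin is the TCP and whose axes are the flange's). Camera axes: x right, y up, looking along -z (the intrinsics and any distortion apply to the point x, -y, -z); pixel columns grow to the right and rows downward; lengths in m; the calibration is good to about 2 mm. The wrist camera is an equidistant fisheye: a pixel r from the principal point sees the ray r / f radians off the axis. A picture is of the moment at which its call begins: read the wrist's pose just before it. camera_model takes no time and is no camera call.
- arm.close_job(): hands the job in, once; it reports no verdict.
The state is a dict: "time_s": time; "joint_positions": joint angles; "dq": joint speeds; "tau": joint torques, N m; "ee_pos": TCP position; "tcp_rot": TCP orientation; "wrist_force": force on the tool from outside, world axes, zero at the start; "ft_torque": the same for the moment, N m; "grip_width": opening from 0.0 (shut) to 1.0 (fully open).
Only numpy, scipy, OpenCV 4.12 (cv2) and the standard library are available. Lean on these libraries where they do the work, as an engineer would, in place of code of your own. Each camera call takes 0.05 s, during which the arm holds its last target.

TASK

The steel base plate has been set down askew in the weld fixture, bridging the raised step and the tops of the two locating pins. Nudge it sideways with the fingertips until both its bolt holes drop over the pins and it lies flat on the fixture, then push the hold-down strap by its peg until it lies squarely across the plate. Never lift the plate, and leave the spanner, ferrule, tape measure and marker beside the fixture where they are.

Things in the scene. Friction and masses are not known exactly. Their poses are not given: they have to be found in the camera images.
- fixture: weld fixture screwed to the table, plain dark steel, fixed. Origin: centre of the nest, at table height; z up; x points from the raised step across the nest to the strap's pivot. Base 160 mm wide (y from -80 to 80), x from -132 to 110 mm, 10 mm thick: the nest floor is at z = 10 mm
- step_edge (a point): middle of the upper edge of the fixture's raised step, facing the nest, 20 mm above the table, at x = -47, y = 0 mm of the fixture; axes as the fixture's. The step's flat top lies 20 mm above the table, runs 85 mm from here in -x and spans the full 160 mm width
- nest (a point): point on the nest floor midway between the two pins, 10 mm above the table; axes as the fixture's. A seated plate has its origin here, within 1 mm; its top is then flush with the step, with about 2 mm between it and the step
- pin_left (a point): flat tip of one bright locating pin, at x = 0, y = +36 mm of the fixture, 20 mm above the table (level with the step). The pins are 13 mm in diameter and 10 mm tall, bullet-nosed: full diameter up to 4 mm above the nest floor, tapering to 5 mm at the tip
- pin_right (a point): the same for the other pin, at x = 0, y = -36 mm of the fixture
- base_plate: loose flat steel plate, 90 (its x) x 130 (its y) x 10 mm, 0.6 to 0.95 kg. Origin: centre of its underside. Two 15 mm holes at x = 0, y = -36 and +36 mm, a 26 mm vent hole in the middle. It starts level, underside 20 mm above the table, on the step and both pin tips: centre 14 to 28 mm from the nest in the fixture's -x, up to 16 mm to either side in y, turned up to 0.2 rad
- strap (a joint): angle (rad) of the flat steel hold-down strap about its upright pivot. 0: points along the fixture's +y, clear of the nest; 1.57: along its -x, across the seated plate; stop at 1.65. Starts at 0 to 0.25. Stays where left; about 1 N at the peg turns it. 18 mm wide, 8 thick, underside 22 mm above the table: it clears a seated plate by 2 mm but is blocked by one not seated
- strap_peg (a point): on the upright finger peg at the strap's free end, 62 mm from the pivot axis: a 10 mm round peg from 30 mm above the table up to a 16 mm ball whose top is at 64 mm; this point is on the peg's axis, 42 mm above the table
- strap_pivot (a point): point on the strap's pivot axis, at x = 82, y = 0 mm of the fixture, 22 mm above the table; the screw head on it reaches 38 mm above the table
- spanner: combination spanner 171 x 30 x 8 mm lying on the table beside the fixture, on its -y side; origin at the centre of its underside, its length along its y
- ferrule: steel tube ferrule standing on its flange on the table on the fixture's -y side, 44 mm diameter, 55 mm tall; origin at the centre of its underside
- tape_measure: yellow tape measure 72 x 79 x 36 mm lying on the table on the fixture's +y side; origin at the centre of its underside
- marker: paint marker 136 mm long, 15 mm thick, lying on the table on the fixture's +y side; origin at the centre of its underside, its length along its y
Mind the look-alikes: they are no part of the job. Of the things that look like the base_plate, the largest one is meant.

How it is judged:
By the outcome, as a careful person would: the job done as asked, in the order asked, and still so for the second after the job is handed in, with the robot touching nothing.
It also fails if it takes over 58 s, if anything falls off the work surface, if the arm or the gripper's body presses on something with over 40 N, if the wrist force passes 120 N, or if a joint passes its speed limit or range.

## Working session

There is one attempt and no reset: what is moved stays moved. The work goes in short steps, Python scripts to look and compute and a tool call to move; the robot and the scene stay as the last step left them, time stands still between calls to the robot, and variables do not carry over. Pictures are saved under pics/ and viewed, and the job is handed in when it is done.

Besides the shell and the picture viewer there is one more tool, called after "Emit:" as name(argument=value, ...), one argument or row to a line, values as JSON. drive_tool: Moves the arm, as the interface text tells. Its arguments: {"type":"object","properties":{"commands":{"type":"array"}},"required":["commands"]}

```bash
mkdir -p pics; ls; python3 - <<'E'
from rig import status, get_image, camera_model, arm
import cv2, numpy as np
np.set_printoptions(precision=4,suppress=True)
s=status.get_obs()
for k in s: print(k,np.array(s[k]))
for n in("side","top","wrist"):
    im=get_image(n); cv2.imwrite(f"pics/{n}0.png",im[:,:,::-1])
    m=camera_model(n); print(n,m)
print(arm.grasp_offset)
E
```

```text
pics
time_s 0.0
joint_positions [-1.0899  0.3218 -0.0701  1.4517  0.0226  1.3708 -0.0569]
dq [ 0.0016 -0.0001 -0.0017 -0.0028  0.0005  0.001   0.0013]
tau [  0.0004 -49.3583  -0.3823 -31.4327   0.0128   0.0114  -0.    ]
ee_pos [0.2923 0.5799 0.2302]
tcp_rot [[-0.893   0.45   -0.0008]
 [ 0.45    0.893  -0.0018]
 [-0.0001 -0.002  -1.    ]]
wrist_force [-0.4371 -0.139   0.0754]
ft_torque [-0.0109  0.0237  0.008 ]
grip_width 1.0017529908028762
side {'K': array([[467.6253,   0.    , 288.9741],
       [  0.    , 467.6253, 212.104 ],
       [  0.    ,   0.    ,   1.    ]]), 'world_to_cam': array([[ 0.9998,  0.0211, -0.0047, -0.5841],
       [-0.0044,  0.412 ,  0.9112, -0.0778],
       [ 0.0211, -0.9109,  0.412 , -1.1474],
       [ 0.    ,  0.    ,  0.    ,  1.    ]])}
top {'K': array([[431.5273,   0.    , 284.5268],
       [  0.    , 431.5273, 209.8589],
       [  0.    ,   0.    ,   1.    ]]), 'world_to_cam': array([[-0.0122, -0.9992,  0.0391,  0.0181],
       [ 0.9874, -0.0059,  0.1581, -0.6165],
       [-0.1577,  0.0406,  0.9866, -0.8481],
       [ 0.    ,  0.    ,  0.    ,  1.    ]])}
wrist {'K': array([[325.1923,   0.    , 277.1711],
       [  0.    , 325.1923, 205.3462],
       [  0.    ,   0.    ,   1.    ]]), 'hand_eye': array([[ 0.0017,  0.9529,  0.3032,  0.0777],
       [ 1.    , -0.0018,  0.0003, -0.0009],
       [ 0.0009,  0.3032, -0.9529, -0.1431],
       [ 0.    ,  0.    ,  0.    ,  1.    ]])}
-0.0187
```

View pics/side0.png

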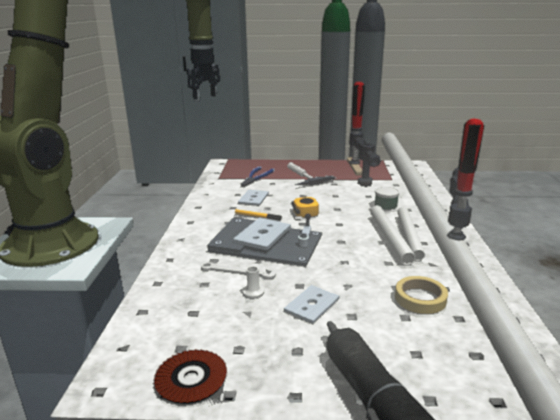

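View pics/top0.png

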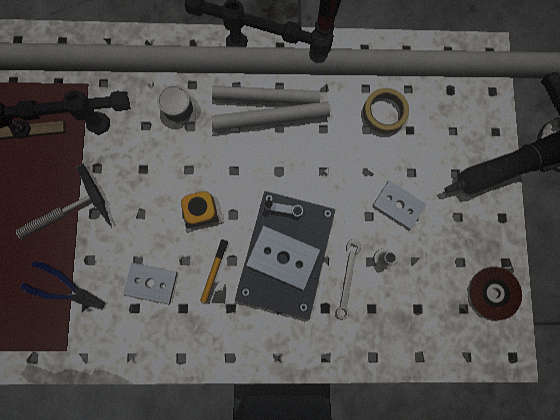

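View pics/wrist0.png

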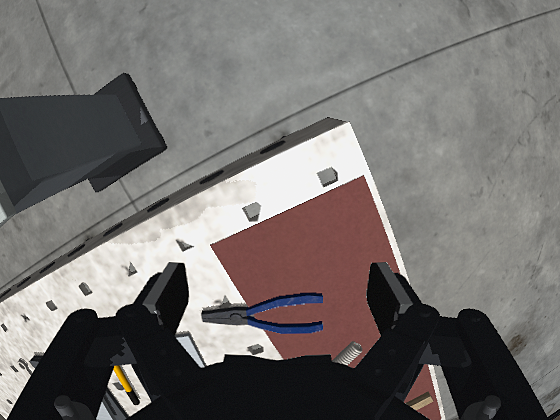

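```bash
cat > h.py <<'E'
import numpy as np, cv2
from rig import status, get_image, camera_model, arm
np.set_printoptions(precision=4,suppress=True)
def ray(name,uv,obs=None):
    m=camera_model(name); K=np.array(m["K"])
    x=(uv[0]-K[0,2])/K[0,0]; y=(uv[1]-K[1,2])/K[1,1]
    if name=="wrist":
        th=np.hypot(x,y); s=np.sin(th)/th if th>1e-9 else 1
        d=np.array([x*s,-y*s,-np.cos(th)])
        H=np.array(m["hand_eye"]); R=np.array(obs["tcp_rot"]); p=np.array(obs["ee_pos"])
        return R@H[:3,3]+p, R@H[:3,:3]@d
    W=np.array(m["world_to_cam"]); R=W[:3,:3]
    return -R.T@W[:3,3], R.T@np.array([x,-y,-1])
def on(name,uv,z,obs=None):
    o,d=ray(name,uv,obs); return o+d*(z-o[2])/d[2]
def proj(name,P,obs=None):
    m=camera_model(name); K=np.array(m["K"]); P=np.array(P,float)
    if name=="wrist":
        H=np.array(m["hand_eye"]); R=np.array(obs["tcp_rot"]); p=np.array(obs["ee_pos"])
        c=H[:3,:3].T@(R.T@(P-p)-H[:3,3])
        r=np.hypot(c[0],c[1]); th=np.arctan2(r,-c[2]); a=th/max(r,1e-12)
        return K[0,2]+K[0,0]*c[0]*a, K[1,2]-K[1,1]*c[1]*a
    W=np.array(m["world_to_cam"]); c=W[:3,:3]@P+W[:3,3]
    return K[0,2]+K[0,0]*c[0]/-c[2], K[1,2]-K[1,1]*c[1]/-c[2]
def crop(im,u0,u1,v0,v1,s,fn,marks=()):
    c=cv2.resize(im[v0:v1,u0:u1,::-1],None,fx=s,fy=s,interpolation=cv2.INTER_CUBIC)
    for m in marks: cv2.circle(c,(int((m[0]-u0+.5)*s),int((m[1]-v0+.5)*s)),3,(0,0,255),1)
    cv2.imwrite(fn,c)
E
python3 - <<'E'
from h import *
im=cv2.imread("pics/top0.png")[:,:,::-1]
im2=np.clip(im.astype(float)*1.8,0,255).astype(np.uint8)
crop(im2,220,345,180,325,4,"pics/topc0.png")
im=cv2.imread("pics/side0.png")[:,:,::-1]
crop(im,200,330,185,305,5,"pics/sidec0.png")
E
```

```text
(no output)
```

View pics/topc0.png

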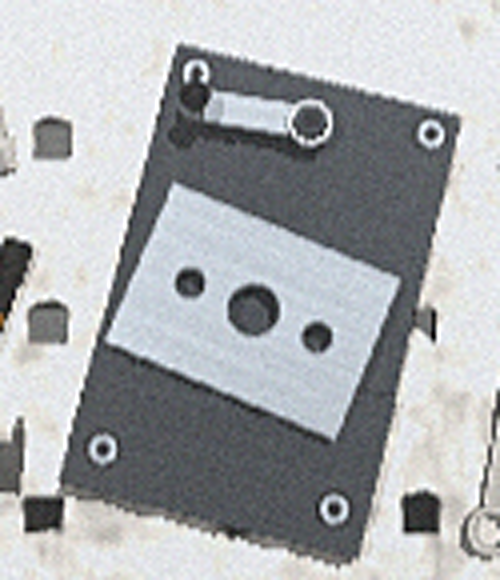

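View pics/sidec0.png

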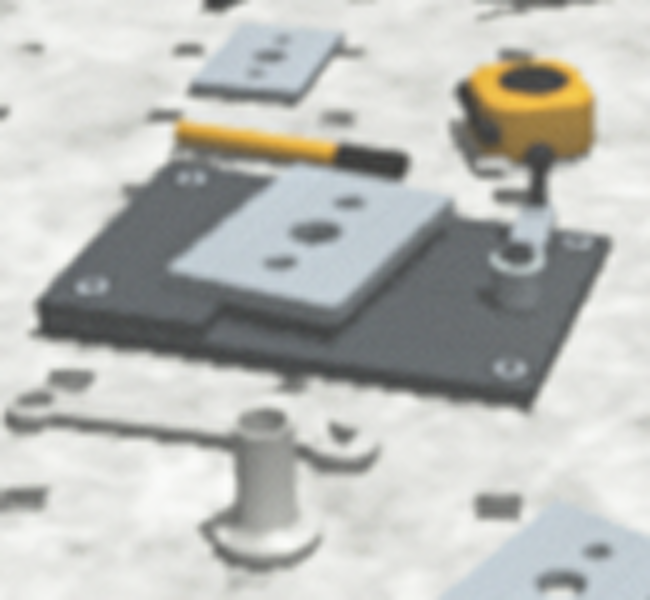

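```bash
python3 - <<'E'
from h import *
c=lambda x,y:(220+x/4-.5,180+y/4-.5)
F={}
for n,x,y,z in [("A(+x,+y)",180,46,.01),("B(+x,-y)",460,117,.01),("C(-x,-y)",353,562,.02),("D(-x,+y)",62,488,.02),
 ("s1",197,72,.01),("s2",432,133,.01),("s3",103,449,.02),("s4",334,509,.02),
 ("hL",190,283,.03),("hR",317,337,.03),("vent",253,310,.03),("pA",175,183,.03),("pB",399,277,.03),("pC",335,440,.03),("pD",106,343,.03),("pivot",309,122,.038),("ball",195,96,.058)]:
    F[n]=on("top",c(x,y),z); print(n,F[n]*1000)
A,B,C,D=[F[k] for k in list(F)[:4]]
print(np.linalg.norm(A-B),np.linalg.norm(D-C),np.linalg.norm((A-D)[:2]),np.linalg.norm((B-C)[:2]))
for a,b in((A,D),(B,C)): print(np.arctan2(*(a-b)[[1,0]]))
E
```

```text
A(+x,+y) [664.6941  54.1085  10.    ]
B(+x,-y) [624.5869 -98.144   10.    ]
C(-x,-y) [390.507  -33.8575  20.    ]
D(-x,+y) [430.0709 116.078   20.    ]
s1 [650.2301  44.941   10.    ]
s2 [615.8619 -82.5633  10.    ]
s3 [449.5894  95.0029  20.    ]
s4 [417.4029 -24.5324  20.    ]
hL [534.4232  49.4018  30.    ]
hR [505.722  -16.5213  30.    ]
vent [520.0605  16.6671  30.    ]
pA [587.0346  56.9867  30.    ]
pB [536.5039 -60.1749  30.    ]
pC [452.8391 -24.9088  30.    ]
pD [503.8289  93.0626  30.    ]
pivot [617.8587 -13.6858  38.    ]
ball [628.5704  46.2563  58.    ]
0.15744654724027232 0.15506754372948817 0.24266896169148228 0.24274709736711353
-0.258226403392281
-0.2680267772749017
```

Emit:
drive_tool(
  commands=[
    [-1, [-0.046, -0.04, 0], 0.18],
    [-1, [-0.092, -0.08, 0], 0.36],
    [-1, [-0.138, -0.12, 0], 0.54],
    [-1, [-0.184, -0.16, 0], 0.72],
    [-1, [-0.23, -0.2, 0], 0.9],
  ],
)

```text
time_s: 0.78
ee_pos: [0.4082, 0.2959, 0.2307]
tcp_rot: [[-0.197, 0.98, -0.0], [0.98, 0.197, -0.001], [-0.001, -0.001, -1.0]]
wrist_force: [1.0, 0.5, 0.4]
grip_width: 0.998
```

Emit:
drive_tool(
  commands=[
    [-1, [-0.059, 0.011, 0], 0.18],
    [-1, [-0.117, 0.022, 0], 0.36],
    [-1, [-0.176, 0.033, 0], 0.54],
    [-1, [-0.234, 0.044, 0], 0.72],
    [-1, [-0.293, 0.055, 0], 0.9],
  ],
)

```text
time_s: 1.4
ee_pos: [0.5201, 0.0178, 0.231]
tcp_rot: [[0.65, 0.76, -0.0], [0.76, -0.65, -0.001], [-0.001, 0.0, -1.0]]
wrist_force: [1.1, 0.1, -0.1]
grip_width: 0.997
```

Emit:
drive_tool(
  commands=[
    [-1, [0, 0, 0], 0.18],
    [-1, [0, 0, 0], 0.36],
    [-1, [0, 0, 0], 0.54],
    [-1, [0, 0, 0], 0.72],
    [-1, [0, 0, 0], 0.9],
  ],
)

```text
time_s: 2.02
ee_pos: [0.5199, 0.0177, 0.2307]
tcp_rot: [[0.999, -0.043, -0.001], [-0.043, -0.999, -0.001], [-0.001, 0.001, -1.0]]
wrist_force: [0.4, 0.5, 0.4]
grip_width: 0.998
```

Emit:
drive_tool(
  commands=[
    [-1, [0, 0, 0], 0.15],
    [-1, [0, 0, 0], 0.22],
    [-1, [0, 0, 0], 0.22],
  ],
)

```text
time_s: 2.4
ee_pos: [0.5197, 0.0177, 0.2305]
tcp_rot: [[0.966, -0.259, -0.001], [-0.259, -0.966, -0.001], [-0.001, 0.001, -1.0]]
wrist_force: [0.3, 0.2, -0.3]
grip_width: 1.0
```

```bash
python3 - <<'E'
from h import *
import json
o=status.get_obs(); im=get_image("wrist"); t=get_image("top")
cv2.imwrite("pics/w1.png",im[:,:,::-1]); cv2.imwrite("pics/t1.png",t[:,:,::-1])
json.dump({k:np.array(o[k]).tolist() for k in("ee_pos","tcp_rot")},open("o1.json","w"))
crop(im,120,420,60,285,2.6,"pics/w1c.png"); print(o["ee_pos"],o["tcp_rot"],o["joint_positions"])
E
```

```text
[0.5197 0.0177 0.2305] [[ 0.9659 -0.2588 -0.0011]
 [-0.2588 -0.9659 -0.0008]
 [-0.0009  0.0011 -1.    ]] [-0.5704  0.0375  0.5004  1.7876 -0.0178  1.3223 -1.8984]
```

View pics/w1.png

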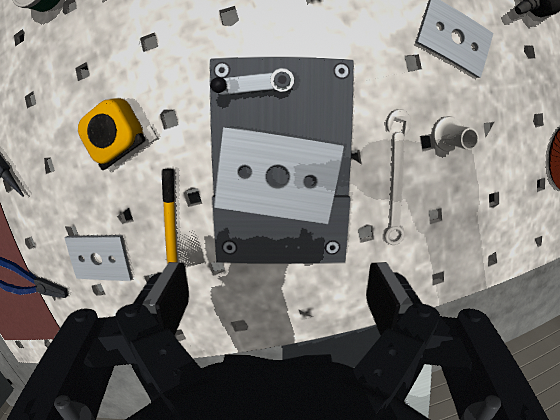

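View pics/w1c.png

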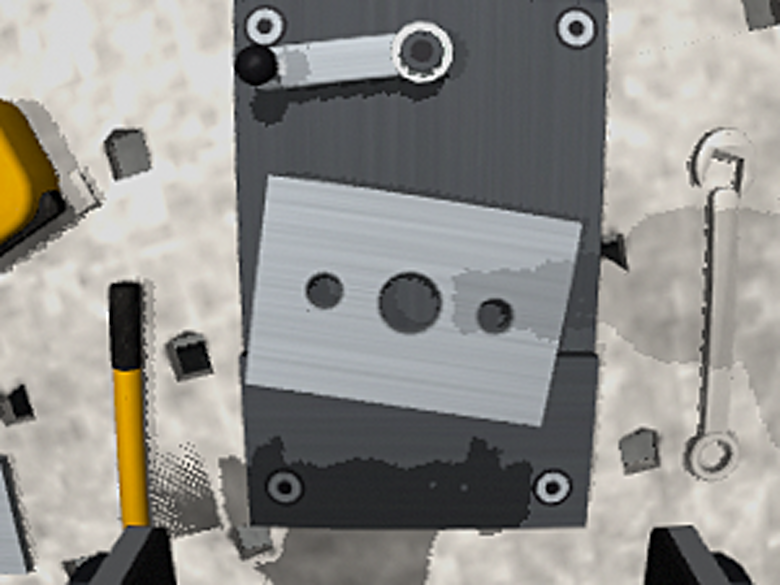

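```bash
python3 - <<'E'
from h import *
import json
o=json.load(open("o1.json"))
R=np.array(o["tcp_rot"])
c=lambda x,y:(120+(x+.5)/2.6-.5,60+(y+.5)/2.6-.5)
F={}
for n,x,y,z in [("s1",265,26,.01),("s2",576,29,.01),("s3",285,488,.02),("s4",551,488,.02),("stepL",242,352,.02),("stepR",597,355,.02),("pivot",423,51,.034),
 ("hL",324,290,.03),("hR",494,316,.03),("vent",410,302,.03),("pA",269,176,.03),("pB",581,223,.03),("pC",542,427,.03),("pD",246,384,.03),("ball",256,66,.056)]:
    F[n]=on("wrist",c(x,y),z,o); print(n,F[n]*1000)
ang=lambda a,b:np.arctan2(*(F[a]-F[b])[[1,0]])
print("fix yaw", ang("s1","s3"),ang("s2","s4"),ang("s1","s2")-np.pi/2,ang("s3","s4")-np.pi/2,ang("stepL","stepR")-np.pi/2)
print("plate yaw",ang("hL","hR")-np.pi/2,ang("pA","pB")-np.pi/2,ang("pD","pC")-np.pi/2,ang("pA","pD"),ang("pB","pC"))
d=lambda a,b:np.linalg.norm(F[a]-F[b])*1000
print(d("hL","hR"),d("pA","pB"),d("pC","pD"),d("pA","pD"),d("pB","pC"),"screws",d("s1","s2"),d("s3","s4"),d("stepL","stepR"))
y=ang("s1","s2")*.25+.25*ang("s3","s4")+.5*ang("stepL","stepR")-np.pi/2
fx=np.array([np.cos(y),np.sin(y)]);fy=np.array([-fx[1],fx[0]])
st=(F["stepL"]+F["stepR"])[:2]/2
n1=st+.047*fx; n2=F["pivot"][:2]-.082*fx
n3=np.mean([F[k][:2] for k in("s1","s2","s3","s4")],0)
print(y,"nest",n1*1000,n2*1000,"screwmid",n3*1000, (n3-n1)@fx,(n3-n1)@fy)
pc=np.mean([F[k][:2] for k in("pA","pB","pC","pD")],0);hc=(F["hL"]+F["hR"])[:2]/2
print(pc*1000,hc*1000)
for p in("hL","hR","vent","pA","pB","pC","pD","ball","pivot"): print(p,(F[p][:2]-n1)@fx*1000,(F[p][:2]-n1)@fy*1000)
E
```

```text
s1 [649.1961  45.0318  10.    ]
s2 [614.4493 -82.4005  10.    ]
s3 [448.2264  94.9564  20.    ]
s4 [416.2079 -24.4875  20.    ]
stepL [515.7641  93.5202  20.    ]
stepR [474.0738 -57.6214  20.    ]
pivot [618.4346 -15.5971  34.    ]
hL [534.4878  48.99    30.    ]
hR [505.4573 -16.6893  30.    ]
vent [520.2288  15.8007  30.    ]
pA [586.3558  57.5776  30.    ]
pB [534.9094 -61.1607  30.    ]
pC [451.418  -25.8583  30.    ]
pD [503.8318  93.6066  30.    ]
ball [628.5703  46.2429  56.    ]
fix yaw -0.2434896305705996 -0.28422436682465435 -0.26619788620051876 -0.2619055805030337 -0.26914289109567413
plate yaw -0.4161841947870122 -0.40885934246079336 -0.41344914453797355 -0.4116452241174901 -0.40002928324266607
71.80915248267004 129.40447330892968 130.45712213638427 90.04609681805715 90.648051544974 screws 132.0845328945561 123.6609353759521 156.78598626336193
-0.26659731222372507 nest [540.2586   5.5672] [539.3314   6.0059] screwmid [532.0199   8.2751] -0.008661005954198666 0.00044170285260440443
[519.1288  16.0413] [519.9726  16.1503]
hL -17.006644789946414 40.368530566424155
hR -27.708337016442464 -30.638709654335802
vent -22.01816731496054 4.595095057776413
pA 30.766601584162157 62.317321108375076
pB 12.41929188619662 -65.77988393220507
pC -77.42300312960431 -53.720394921718274
pD -58.33391953513632 75.33256941320467
ball 74.47594500480929 62.50448820365878
pivot 80.98999751269218 0.17888005651805933
```

Emit:
drive_tool(
  commands=[
    [-1, [-0.036, 0, 0.04], 0],
    [-1, [-0.0705, 0, 0.09], 0],
    [-1, [-0.0705, 0, 0.15], 0],
    [-1, [-0.0705, 0, 0.17], 0],
    [-1, [-0.0705, 0, 0.18], 0],
  ],
)

```text
time_s: 3.12
ee_pos: [0.4507, 0.0357, 0.0495]
tcp_rot: [[0.966, -0.258, -0.003], [-0.258, -0.966, -0.001], [-0.002, 0.002, -1.0]]
wrist_force: [0.3, 0.8, -0.2]
grip_width: 0.996
```

```bash
cat > snap.py <<'E'
from h import *
import json,sys
n=sys.argv[1]
o=status.get_obs(); im=get_image("wrist")
cv2.imwrite(f"pics/w{n}.png",im[:,:,::-1])
json.dump({k:np.array(o[k]).tolist() for k in("ee_pos","tcp_rot")},open(f"o{n}.json","w"))
print(np.array(o["ee_pos"])*1000, np.arctan2(o["tcp_rot"][1][0],o["tcp_rot"][0][0]), o["wrist_force"],o["time_s"])
yaw=-.264; nest=np.array([.5398,.006]); fx=np.array([np.cos(yaw),np.sin(yaw)]);fy=np.array([-fx[1],fx[0]])
d=np.array(o["ee_pos"])[:2]-nest; print("TCP fixture",d@fx*1000,d@fy*1000)
E
python3 snap.py 2
```

```text
[450.6569  35.6801  49.4953] -0.26046041938572734 [ 0.2762  0.7513 -0.1586] 3.125
TCP fixture -93.79945313462146 5.390406646177881
```

View pics/w2.png

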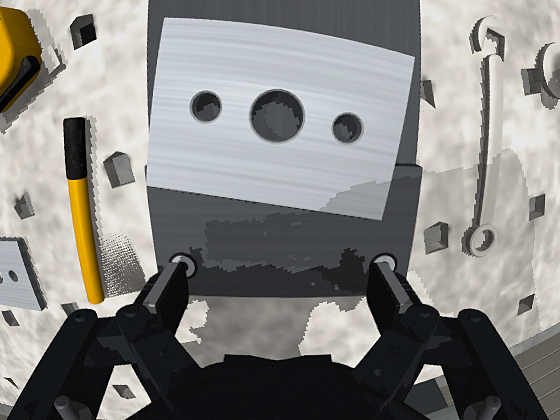

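Emit:
drive_tool(
  commands=[
    [-1, [0, 0, 0.02], 0],
    [-1, [0, 0, 0.033], 0],
    [-1, [0, 0, 0.0375], 0],
    [-1, [0, 0, 0.038], 0],
  ],
)

```text
time_s: 3.68
ee_pos: [0.4509, 0.0356, 0.0115]
tcp_rot: [[0.966, -0.258, -0.003], [-0.258, -0.966, -0.002], [-0.002, 0.002, -1.0]]
wrist_force: [0.1, 0.0, -0.5]
grip_width: 1.002
```

```bash
python3 snap.py 3; python3 -c "
from h import *
im=get_image('side'); cv2.imwrite('pics/s3.png',im[:,:,::-1]); crop(im,190,330,190,300,5,'pics/s3c.png')"
```

```text
[450.8797  35.6074  11.455 ] -0.26058772908463856 [ 0.0837  0.0305 -0.4985] 3.675
TCP fixture -93.56538889964921 5.378409130735786
```

View pics/s3c.png

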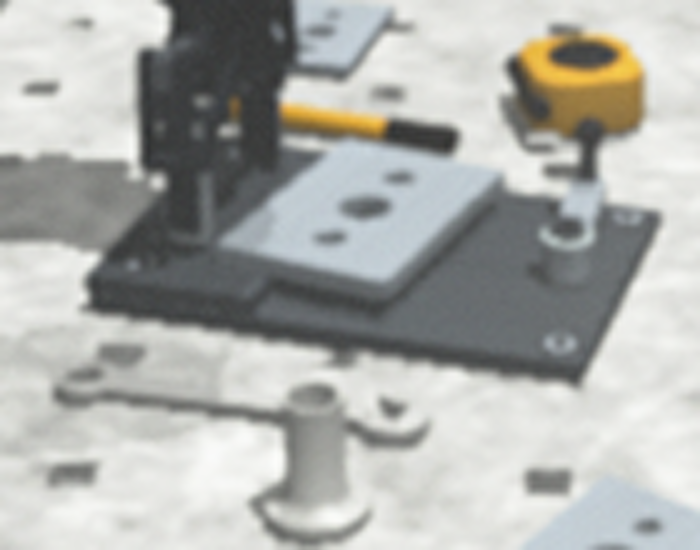

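View pics/w3.png

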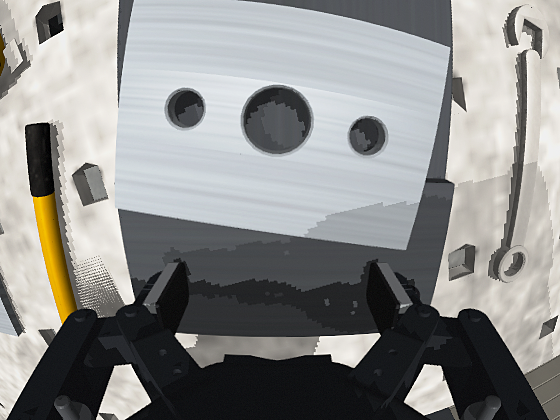

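Emit:
drive_tool(
  commands=[
    [-1, [0.006, 0, 0], 0],
    [-1, [0.011, 0, 0], 0],
    [-1, [0.015, 0, 0], 0],
    [-1, [0.019, 0, 0], 0],
    [-1, [0.022, 0, 0], 0],
  ],
)

```text
time_s: 4.4
ee_pos: [0.472, 0.0297, 0.0114]
tcp_rot: [[0.966, -0.258, -0.003], [-0.258, -0.966, -0.002], [-0.003, 0.002, -1.0]]
wrist_force: [-4.5, 0.7, 1.6]
grip_width: 1.0
```

```bash
python3 snap.py 4
```

```text
[472.0297  29.6557  11.3966] -0.2606165452825589 [-4.5203  0.6569  1.5546] 4.4
TCP fixture -71.59510914919022 5.151918695485786
```

View pics/w4.png

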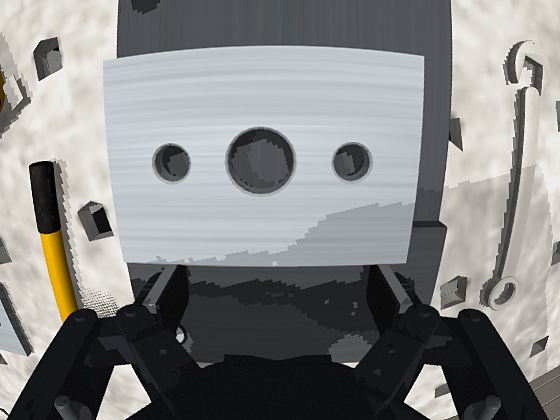

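```bash
cat > meas.py <<'E'
from h import *
import json,sys
# args: n uL vL uR vR [z]
n=sys.argv[1]; a=list(map(float,sys.argv[2:6])); z=float(sys.argv[6]) if len(sys.argv)>6 else .03
o=json.load(open(f"o{n}.json"))
yaw=-.264; nest=np.array([.5398,.006]); fx=np.array([np.cos(yaw),np.sin(yaw)]);fy=np.array([-fx[1],fx[0]])
P=[on("wrist",a[i:i+2],z,o)[:2] for i in(0,2)]
Q=[np.array([(p-nest)@fx,(p-nest)@fy])*1000 for p in P]
d=Q[0]-Q[1]; print("hL",Q[0],"hR",Q[1],"dist",np.linalg.norm(d),"centre",(Q[0]+Q[1])/2,"rel yaw",-np.arctan2(d[0],d[1]))
E
python3 - <<'E'
from h import *
im=cv2.imread("pics/w4.png")[:,:,::-1]; crop(im,90,440,40,280,2.2,"pics/w4c.png")
E
python3 meas.py 4 171 162.5 351 162
```

```text
hL [-15.8523  46.9232] hR [-15.6591 -24.7513] dist 71.67479085226654 centre [-15.7557  11.0859] rel yaw 0.002695548850837031
```

View pics/w4c.png

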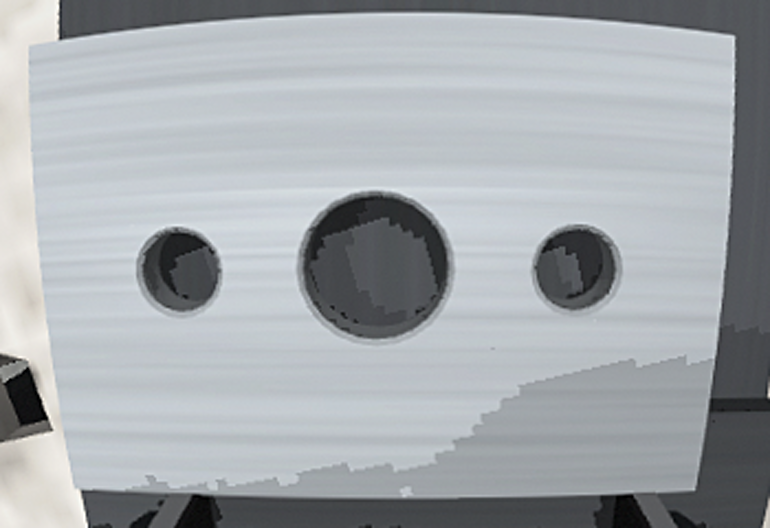

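```bash
python3 - <<'E'
from h import *
import json
o=json.load(open("o1.json"))
yaw=-.264; nest=np.array([.5398,.006]); fx=np.array([np.cos(yaw),np.sin(yaw)]);fy=np.array([-fx[1],fx[0]])
for n,u,v,z in [("mk top",168,170,.012),("mk bot",170,261,.012),("tape r",144,128,.03),("tape bot",104,165,.03),("tape tr",126,97,.03),("ferr",440,130,0.05),("sp top",395,117,0.005),("sp bot",393,235,0.005)]:
    p=on("wrist",(u,v),z,o)[:2]-nest; print(n,p@fx*1000,p@fy*1000)
E
```

```text
mk top -17.522377179169368 132.84652735794648
mk bot -137.04294974577257 143.2278599580502
tape r 34.577347787905374 152.3789849686339
tape bot -5.567850736860089 209.22763614830595
tape tr 71.20584438302356 173.29728783378263
ferr 37.30756728541103 -170.58382824054877
sp top 46.06614609012147 -133.07198403705067
sp bot -102.53669780550563 -144.86904911967488
```

Emit:
drive_tool(
  commands=[
    [-1, [-0.008, 0, 0], 0],
    [-1, [-0.008, 0, -0.03], 0],
    [1, [-0.008, -0.03, -0.06], 0],
    [1, [0.025, -0.07, -0.06], 0],
    [1, [0.056, -0.098, -0.06], 0],
  ],
)

```text
time_s: 5.08
ee_pos: [0.5545, 0.113, 0.0727]
tcp_rot: [[0.967, -0.255, 0.003], [-0.255, -0.967, 0.001], [0.003, -0.001, -1.0]]
wrist_force: [-0.1, -1.0, 0.1]
grip_width: 0.377
```

Emit:
drive_tool(
  commands=[
    [1, [0, 0, 0.0], 0],
    [1, [0, 0, 0.02], 0],
  ],
)

```text
time_s: 5.32
ee_pos: [0.5562, 0.1136, 0.0541]
tcp_rot: [[0.967, -0.254, 0.007], [-0.254, -0.967, 0.002], [0.007, -0.004, -1.0]]
wrist_force: [0.2, -0.2, -0.2]
grip_width: -0.002
```

```bash
python3 snap.py 5
```

```text
[556.2368 113.6413  54.1066] -0.25695615715868064 [ 0.2072 -0.2244 -0.2459] 5.325
TCP fixture -12.220976939807652 108.20103616051748
```

View pics/w5.png

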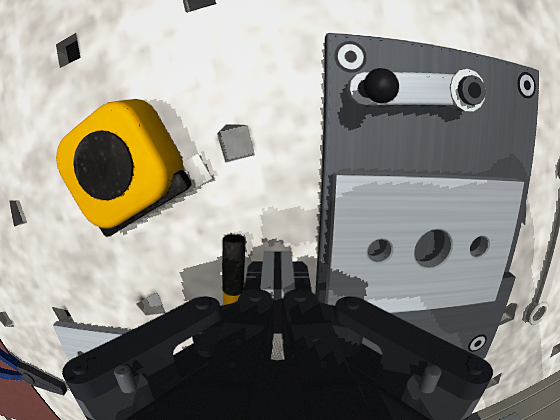

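Emit:
drive_tool(
  commands=[
    [1, [-0.0035, 0, 0.02], 0.007],
    [1, [-0.0035, 0.004, 0.0305], 0.007],
    [1, [-0.0035, 0.012, 0.0305], 0.007],
    [1, [-0.0035, 0.019, 0.0305], 0.007],
    [1, [-0.0035, 0.023, 0.0305], 0.007],
  ],
)

```text
time_s: 6.0
ee_pos: [0.5453, 0.0918, 0.0212]
tcp_rot: [[0.965, -0.262, 0.004], [-0.262, -0.965, 0.002], [0.004, -0.003, -1.0]]
wrist_force: [1.5, 3.3, -0.2]
grip_width: -0.004
```

```bash
python3 snap.py 6
```

```text
[545.2897  91.773   21.2077] -0.2646082887341981 [ 1.5252  3.3297 -0.1607] 6.0
TCP fixture -17.082420216746566 84.23376952913249
```

View pics/w6.png

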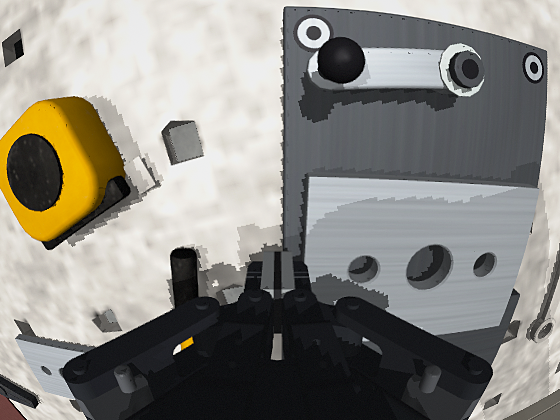

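```bash
python3 - <<'E'
from h import *
im=cv2.imread("pics/w6.png")[:,:,::-1]; crop(im,280,560,160,350,2.8,"pics/w6c.png")
E
python3 meas.py 6 364 267 485 265
```

```text
hL [-13.4568  41.4188] hR [-16.6199 -30.9041] dist 72.39203723752927 centre [-15.0383   5.2573] rel yaw -0.043708262373652246
```

View pics/w6c.png

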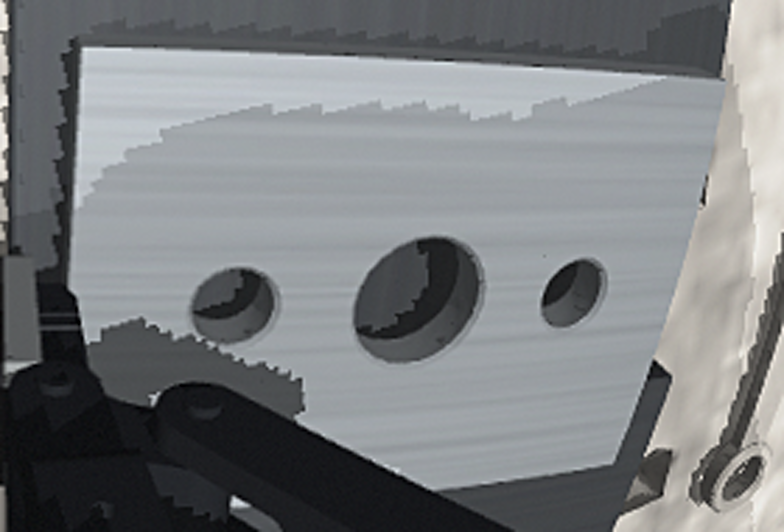

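Emit:
drive_tool(
  commands=[
    [1, [-0.003, -0.005, -0.0015], 0],
    [1, [-0.014, -0.004, -0.0015], 0],
    [1, [-0.014, 0.0, -0.0015], 0],
    [1, [-0.014, 0.004, -0.0015], 0],
    [1, [-0.014, 0.0055, -0.0015], 0],
  ],
)

```text
time_s: 6.68
ee_pos: [0.5305, 0.0898, 0.0227]
tcp_rot: [[0.965, -0.262, 0.005], [-0.262, -0.965, 0.002], [0.004, -0.003, -1.0]]
wrist_force: [0.7, 2.2, 0.0]
grip_width: 0.003
```

```bash
python3 snap.py 7;python3 - <<'E'
from h import *
im=cv2.imread("pics/w7.png")[:,:,::-1]; crop(im,280,560,160,350,2.8,"pics/w7c.png")
E
```

```text
[530.5057  89.8008  22.7472] -0.2649471361817478 [0.6707 2.156  0.0434] 6.675
TCP fixture -30.83959652070579 78.47212078504755
```

View pics/w7c.png

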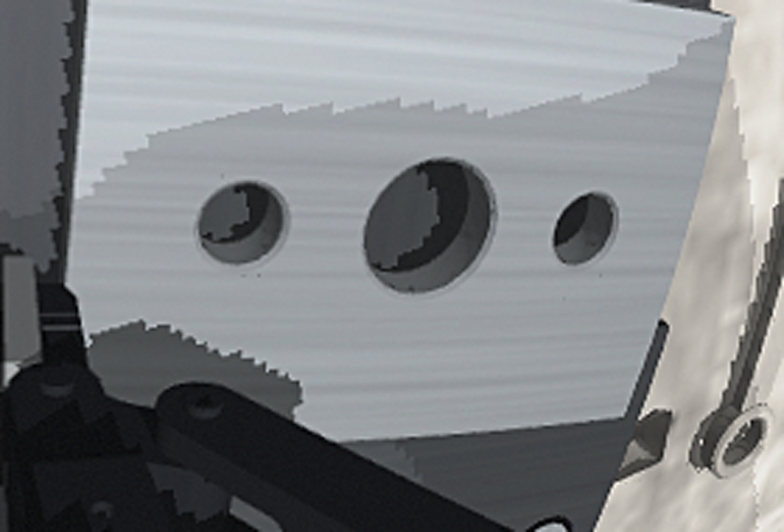

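```bash
python3 meas.py 7 366.6 239.5 488.8 241.3; python3 meas.py 6 363.6 268.6 485 264.3
```

```text
hL [-13.4529  35.4856] hR [-16.8553 -36.4182] dist 71.98430048889423 centre [-15.1541  -0.4663] rel yaw -0.0472839546870717
hL [-14.3314  41.5194] hR [-16.1766 -30.7662] dist 72.30912238838405 centre [-15.254    5.3766] rel yaw -0.025520848888612477
```

Emit:
drive_tool(
  commands=[
    [1, [0, -0.006, 0], 0],
    [1, [0, -0.006, -0.04], 0],
    [-1, [-0.03, 0.03, -0.045], 0],
    [-1, [-0.055, 0.065, -0.045], 0],
    [-1, [-0.062, 0.0775, -0.045], 0],
  ],
)

```text
time_s: 7.35
ee_pos: [0.4481, 0.0291, 0.0669]
tcp_rot: [[0.965, -0.264, 0.003], [-0.264, -0.965, 0.001], [0.003, -0.002, -1.0]]
wrist_force: [0.8, 0.5, -0.8]
grip_width: 0.634
```

Emit:
drive_tool(
  commands=[
    [-1, [0, 0, 0.0], 0],
  ],
)

```text
time_s: 7.48
ee_pos: [0.4481, 0.0287, 0.0671]
tcp_rot: [[0.964, -0.265, 0.003], [-0.265, -0.964, 0.001], [0.003, -0.002, -1.0]]
wrist_force: [0.5, 0.5, 0.5]
grip_width: 0.843
```

```bash
python3 snap.py 8;python3 - <<'E'
from h import *
im=cv2.imread("pics/w8.png")[:,:,::-1]; crop(im,120,440,20,300,2,"pics/w8c.png")
E
```

```text
[448.1261  28.6762  67.0916] -0.26832932845807006 [0.5447 0.5179 0.5475] 7.475
TCP fixture -94.41502885385191 -2.0311652718124424
```

View pics/w8c.png

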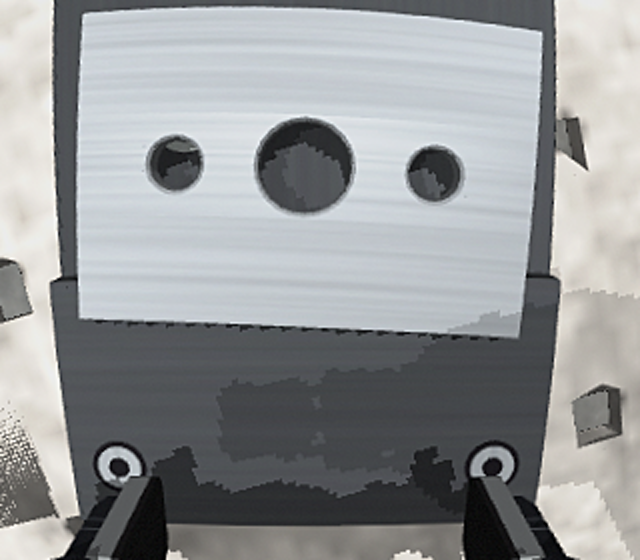

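```bash
python3 meas.py 8 207.5 101.5 336.9 106.6
```

```text
hL [-13.9321  35.2639] hR [-17.2203 -36.2963] dist 71.63569036079375 centre [-15.5762  -0.5162] rel yaw -0.04591861050466236
```

Emit:
drive_tool(
  commands=[
    [-1, [0, -0.002, 0.03], -0.004],
    [-1, [0, -0.002, 0.05], -0.004],
    [-1, [0.002, -0.002, 0.0555], -0.004],
    [-1, [0.012, -0.002, 0.056], -0.004],
    [-1, [0.02, -0.002, 0.056], -0.004],
  ],
)

```text
time_s: 8.15
ee_pos: [0.4702, 0.0258, 0.0119]
tcp_rot: [[0.965, -0.261, 0.005], [-0.261, -0.965, 0.001], [0.004, -0.003, -1.0]]
wrist_force: [-3.9, 1.0, 0.4]
grip_width: 0.997
```

Emit:
drive_tool(
  commands=[
    [-1, [0.003, 0, 0], 0],
    [-1, [0.006, 0, 0], 0],
    [-1, [0.009, 0, 0], 0],
    [-1, [0.009, 0, 0], 0],
  ],
)

```text
time_s: 8.65
ee_pos: [0.4779, 0.0238, 0.012]
tcp_rot: [[0.966, -0.26, 0.003], [-0.26, -0.966, 0.002], [0.002, -0.003, -1.0]]
wrist_force: [-3.9, 0.8, 2.1]
grip_width: 0.999
```

```bash
python3 snap.py 9;python3 - <<'E'
from h import *
im=cv2.imread("pics/w9.png")[:,:,::-1]; crop(im,80,460,20,290,2,"pics/w9c.png")
E
```

```text
[477.902   23.8305  11.9645] -0.26332113764764736 [-3.9216  0.7891  2.1387] 8.65
TCP fixture -64.4062557152692 1.0608089510758902
```

View pics/w9c.png

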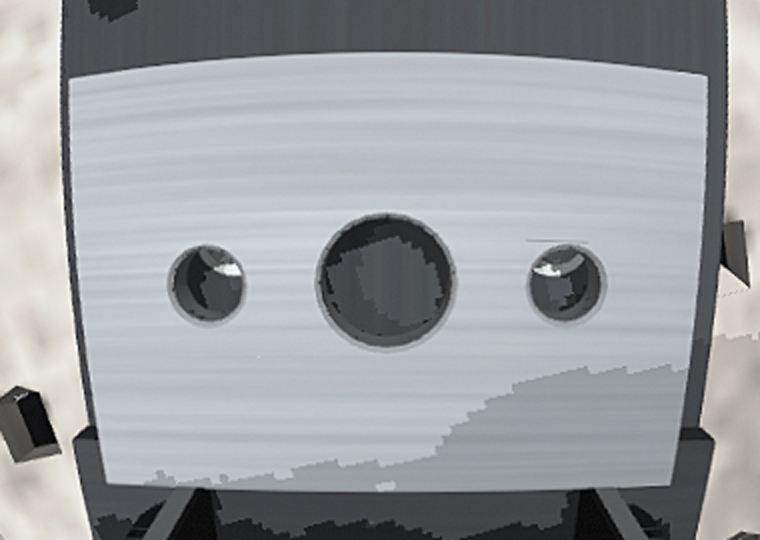

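Emit:
drive_tool(
  commands=[
    [-1, [0.002, 0, 0], 0],
    [-1, [0.004, 0, 0], 0],
    [-1, [0.006, 0, 0], 0],
    [-1, [0.007, 0, 0], 0],
  ],
)

```text
time_s: 9.2
ee_pos: [0.4862, 0.0219, 0.0125]
tcp_rot: [[0.965, -0.26, 0.006], [-0.26, -0.966, 0.002], [0.005, -0.003, -1.0]]
wrist_force: [0.1, 0.6, 0.9]
grip_width: 1.003
```

```bash
python3 meas.py 9 182.7 162.2 363.2 162.2; python3 snap.py 10;python3 - <<'E'
from h import *
im=cv2.imread("pics/w10.png")[:,:,::-1]; crop(im,80,460,20,290,2,"pics/w10c.png")
E
```

```text
hL [-8.8142 37.9229] hR [ -8.708  -34.2903] dist 72.21333630775733 centre [-8.7611  1.8163] rel yaw 0.0014707013750792485
[486.1517  21.8684  12.5427] -0.26342815619928855 [0.1063 0.5837 0.9119] 9.2
TCP fixture -55.93035564301348 1.3194641306187842
```

View pics/w10c.png

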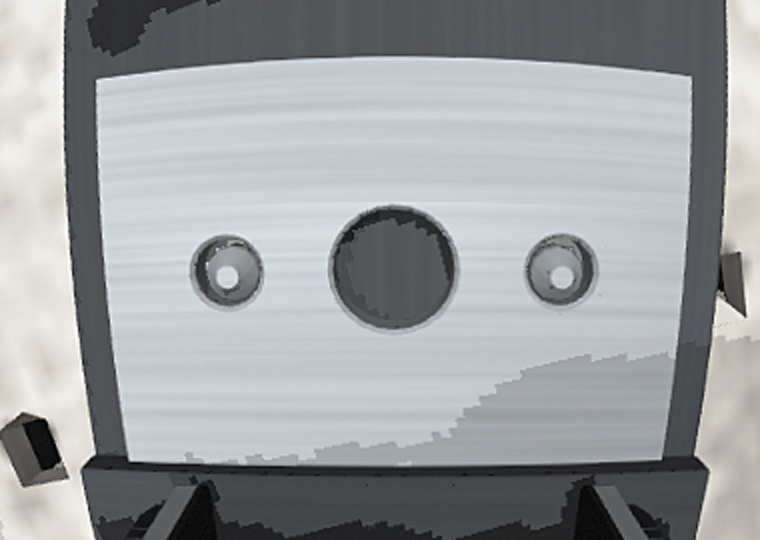

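Emit:
drive_tool(
  commands=[
    [-1, [-0.003, 0, -0.003], 0],
    [-1, [-0.003, 0, -0.05], 0],
    [1, [0.0, 0, -0.09], 0],
    [1, [0.03, -0.01, -0.13], 0],
    [1, [0.03, -0.01, -0.15], 0],
  ],
)

```text
time_s: 9.88
ee_pos: [0.5197, 0.0236, 0.1658]
tcp_rot: [[0.965, -0.261, 0.011], [-0.261, -0.965, 0.002], [0.01, -0.005, -1.0]]
wrist_force: [0.6, 0.4, 0.1]
grip_width: 0.374
```

```bash
python3 snap.py 11;python3 - <<'E'
from h import *
im=cv2.imread("pics/w11.png")[:,:,::-1]; crop(im,140,420,20,300,2.1,"pics/w11c.png")
im=get_image("side");crop(im,200,330,195,300,5,"pics/s11c.png")
E
```

```text
[519.7313  23.6066 165.7735] -0.2636049379497661 [0.6254 0.3504 0.0619] 9.875
TCP fixture -23.967710344421196 11.759832770079603
```

View pics/w11c.png

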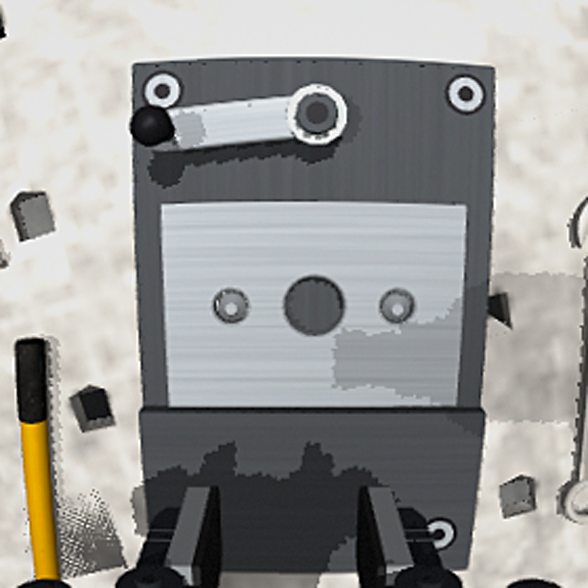

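View pics/s11c.png

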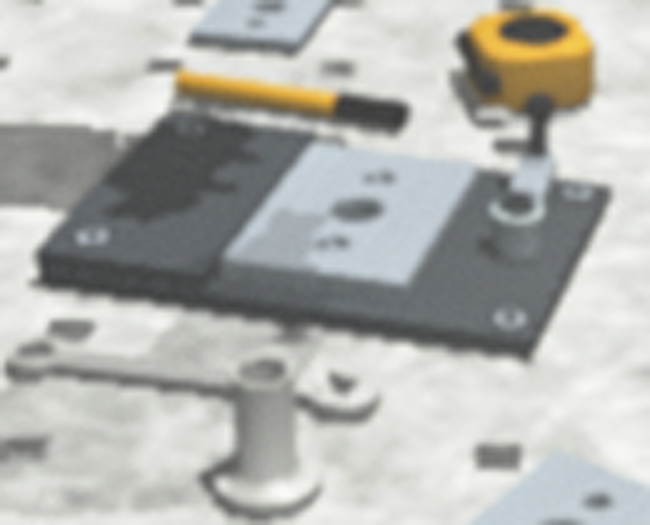

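```bash
python3 meas.py 11 250 165.7 329 165.7 .02; python3 - <<'E'
from h import *
import json
o=json.load(open("o11.json"))
yaw=-.264; nest=np.array([.5398,.006]); fx=np.array([np.cos(yaw),np.sin(yaw)]);fy=np.array([-fx[1],fx[0]])
c=lambda x,y:(140+x/2.1,20+y/2.1)
for n,x,y,z in [("piv",318,112,.038),("ball",153,126,.056),("pinL",232,309,.02),("pinR",398,309,.02)]:
    p=on("wrist",c(x,y),z,o)[:2]-nest; print(n,p@fx*1000,p@fy*1000)
E
```

```text
hL [ 0.2925 35.9304] hR [  0.7276 -35.8082] dist 71.7398987705382 centre [0.51   0.0611] rel yaw 0.006065764164482454
piv 81.38447812826819 -0.23397753886432304
ball 75.29696007383085 61.12124800055135
pinL -1.0402757995220466 35.51827319691486
pinR -0.6020901994693116 -36.3422172972427
```

Emit:
drive_tool(
  commands=[
    [1, [0.06, -0.022, 0.02], 0],
    [1, [0.115, -0.042, 0.04], 0],
    [1, [0.128, -0.046, 0.06], 0],
    [1, [0.128, -0.046, 0.06], 0],
  ],
)

```text
time_s: 10.48
ee_pos: [0.6533, 0.0344, 0.1028]
tcp_rot: [[0.965, -0.261, 0.005], [-0.261, -0.965, 0.001], [0.004, -0.002, -1.0]]
wrist_force: [-1.4, 0.1, -0.6]
grip_width: -0.001
```

```bash
python3 snap.py 12;python3 - <<'E'
from h import *
im=get_image("side");crop(im,200,350,165,280,5,"pics/s12c.png")
E
```

```text
[653.2948  34.3735 102.8301] -0.26379752265325596 [-1.4157  0.1168 -0.6286] 10.475
TCP fixture 102.15881287980784 57.006228566615455
```

View pics/s12c.png

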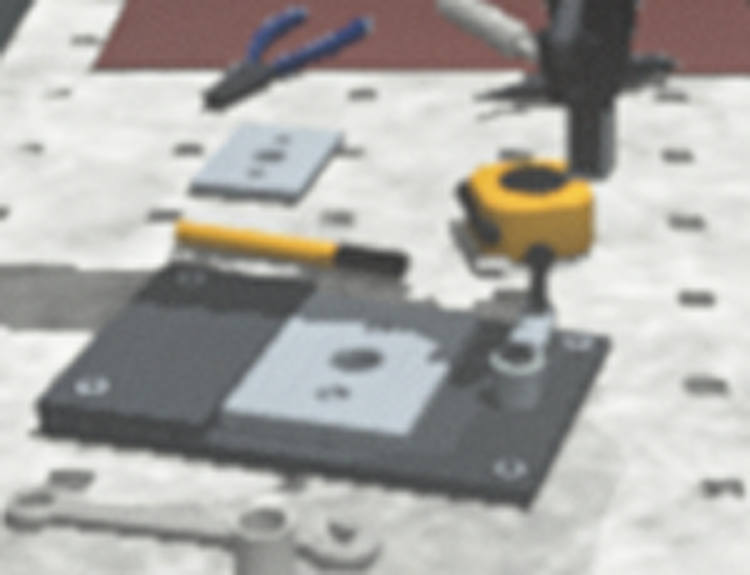

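View pics/w12.png

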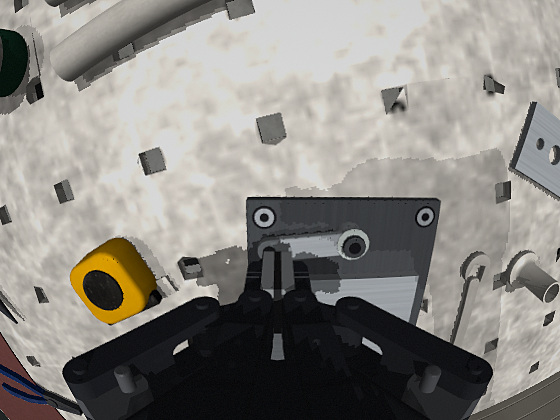

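Emit:
drive_tool(
  commands=[
    [1, [0, 0, 0.04], 0],
    [1, [0, 0, 0.058], 0],
    [1, [0, 0, 0.0585], 0],
    [1, [-0.008, 0, 0.0585], 0],
    [1, [-0.016, 0.002, 0.0585], 0],
  ],
)

```text
time_s: 11.2
ee_pos: [0.6392, 0.0371, 0.0492]
tcp_rot: [[0.965, -0.261, 0.012], [-0.261, -0.965, 0.003], [0.011, -0.006, -1.0]]
wrist_force: [1.5, 0.4, -0.1]
grip_width: 0.0
```

Emit:
drive_tool(
  commands=[
    [1, [-0.008, 0.002, 0], 0],
    [1, [-0.016, 0.004, 0], 0],
    [1, [-0.024, 0.007, 0], 0],
    [1, [-0.032, 0.01, 0], 0],
  ],
)

```text
time_s: 11.7
ee_pos: [0.6059, 0.0342, 0.0492]
tcp_rot: [[0.965, -0.261, 0.014], [-0.262, -0.965, 0.002], [0.013, -0.005, -1.0]]
wrist_force: [4.3, -4.6, 1.5]
grip_width: 0.006
```

```bash
python3 snap.py 13;python3 - <<'E'
from h import *
im=get_image("side");crop(im,200,350,165,280,5,"pics/s13c.png")
E
```

```text
[605.8949  34.1855  49.1691] -0.26463758075297633 [ 4.2841 -4.5647  1.5346] 11.7
TCP fixture 56.4501749817259 44.45604072708499
```

View pics/s13c.png

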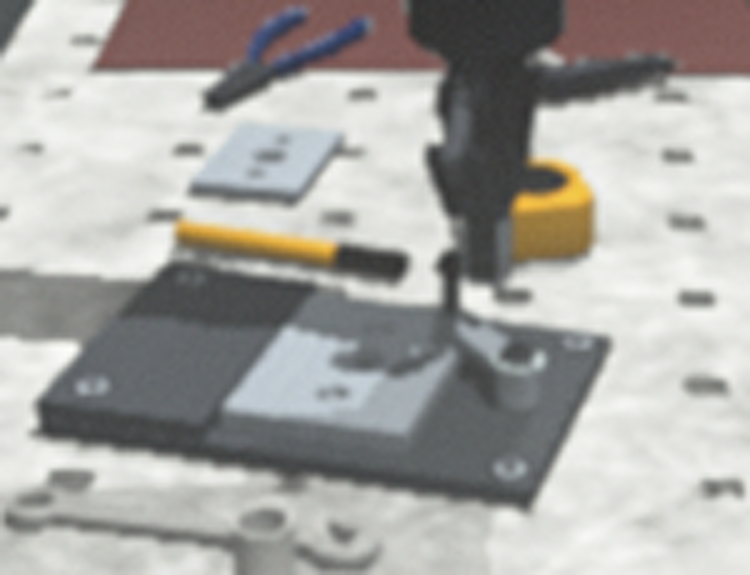

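View pics/w13.png

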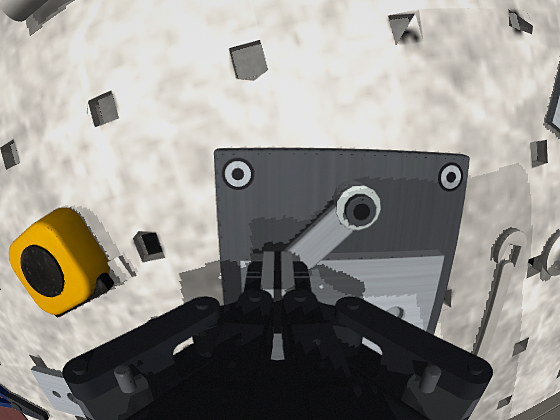

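Emit:
drive_tool(
  commands=[
    [1, [0.007, -0.003, 0.002], 0],
    [1, [0.007, -0.03, 0.004], 0],
    [1, [-0.01, -0.03, 0.004], 0],
    [1, [-0.026, -0.03, 0.004], 0],
    [1, [-0.026, -0.025, 0.004], 0],
  ],
)

```text
time_s: 12.42
ee_pos: [0.5854, 0.0675, 0.044]
tcp_rot: [[0.966, -0.259, 0.01], [-0.26, -0.966, 0.004], [0.008, -0.006, -1.0]]
wrist_force: [1.2, -0.3, -0.6]
grip_width: -0.001
```

```bash
python3 snap.py 14
```

```text
[585.3969  67.4783  43.9653] -0.2625568420492586 [ 1.1556 -0.3176 -0.6018] 12.425
TCP fixture 27.97472555903147 71.24651930410045
```

View pics/w14.png

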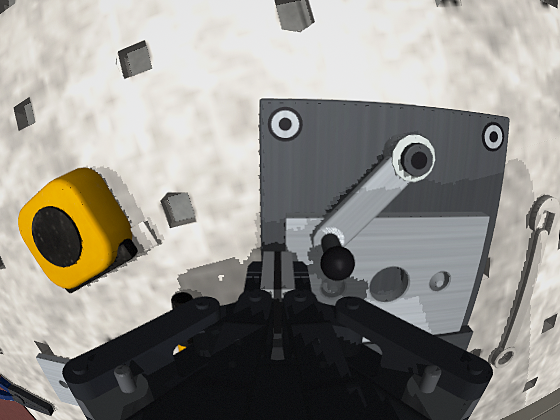

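Emit:
drive_tool(
  commands=[
    [1, [0, 0.01, 0], 0],
    [1, [-0.001, 0.019, 0], 0],
    [1, [-0.003, 0.028, 0], 0],
    [1, [-0.005, 0.036, 0], 0],
    [1, [-0.006, 0.042, 0], 0],
  ],
)

```text
time_s: 13.1
ee_pos: [0.5692, 0.0252, 0.044]
tcp_rot: [[0.965, -0.263, 0.011], [-0.263, -0.965, 0.002], [0.01, -0.005, -1.0]]
wrist_force: [-0.2, 1.8, 0.2]
grip_width: -0.0
```

```bash
python3 snap.py 15;python3 - <<'E'
from h import *
im=cv2.imread("pics/w15.png")[:,:,::-1]; crop(im,220,500,20,300,2.1,"pics/w15c.png")
im=get_image("top");im=np.clip(im.astype(float)*1.8,0,255).astype(np.uint8); crop(im,220,345,180,325,4,"pics/t15c.png")
E
```

```text
[569.1657  25.246   44.0284] -0.26572948324999707 [-0.1792  1.8331  0.1759] 13.1
TCP fixture 23.326155070418405 26.24196355193648
```

View pics/w15c.png

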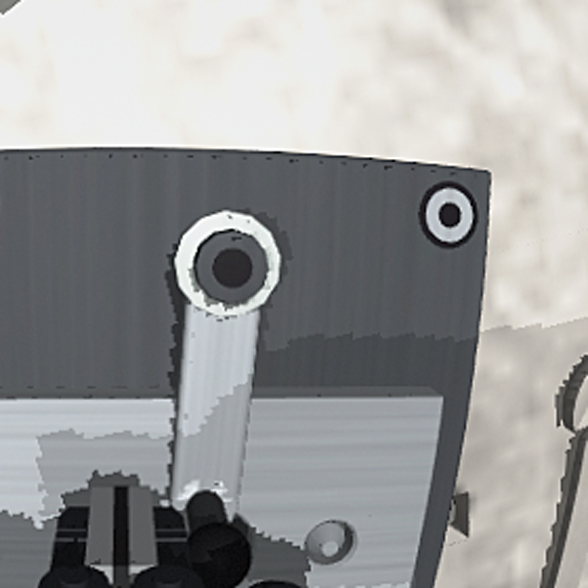

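```bash
cat > strap.py <<'E'
from h import *
import json,sys
# n off_u off_v scale  then pairs x y z
n=sys.argv[1]; u0,v0,s=map(float,sys.argv[2:5]); a=list(map(float,sys.argv[5:]))
o=json.load(open(f"o{n}.json"))
yaw=-.264; nest=np.array([.5398,.006]); fx=np.array([np.cos(yaw),np.sin(yaw)]);fy=np.array([-fx[1],fx[0]])
P=[]
for i in range(0,len(a),3):
    p=on("wrist",(u0+a[i]/s,v0+a[i+1]/s),a[i+2],o)[:2]-nest; P.append((p@fx*1000,p@fy*1000)); print(P[-1])
for i in range(0,len(P)-1,2):
    d=np.subtract(P[i+1],P[i]); print("angle",np.arctan2(-d[0],d[1]))
E
python3 strap.py 15 220 20 2.1 188 308 .03 173 503 .03 259 310 .03 239 512 .03 232 268 .038 220 550 .056
```

```text
(np.float64(70.75392224826004), np.float64(9.191158635353009))
(np.float64(20.023653325194168), np.float64(11.504170557321885))
(np.float64(70.49059122553057), np.float64(-7.850394743643412))
(np.float64(17.138574079404627), np.float64(-5.974041931353789))
(np.float64(81.38160270993114), np.float64(0.3073876425421119))
(np.float64(21.094487574203963), np.float64(2.6580218964348323))
angle 1.5252335657045397
angle 1.5356415214301578
angle 1.531825410151373
```

Emit:
drive_tool(
  commands=[
    [1, [0, 0.0015, 0], 0],
    [1, [0, 0.0025, 0], 0],
    [1, [0, 0.0025, 0], 0],
  ],
)

```text
time_s: 13.58
ee_pos: [0.5688, 0.0224, 0.0441]
tcp_rot: [[0.965, -0.263, 0.011], [-0.263, -0.965, 0.002], [0.01, -0.005, -1.0]]
wrist_force: [-0.3, 0.9, 1.2]
grip_width: -0.002
```

Emit:
drive_tool(
  commands=[
    [1, [0, -0.006, 0], 0],
    [1, [0, -0.012, 0], 0],
    [1, [-0.02, -0.015, -0.05], 0],
    [1, [-0.05, -0.02, -0.11], 0],
    [1, [-0.05, -0.02, -0.13], 0],
  ],
)

```text
time_s: 14.2
ee_pos: [0.5246, 0.0563, 0.1769]
tcp_rot: [[0.965, -0.261, 0.015], [-0.261, -0.965, 0.004], [0.013, -0.008, -1.0]]
wrist_force: [0.9, 0.3, -0.7]
grip_width: 0.001
```

```bash
python3 snap.py 16;python3 - <<'E'
from h import *
im=cv2.imread("pics/w16.png")[:,:,::-1]; crop(im,180,440,20,270,2.3,"pics/w16c.png")
E
```

```text
[524.5771  56.3133 176.8708] -0.2638931316660849 [ 0.8528  0.35   -0.6867] 14.2
TCP fixture -27.824445120644405 44.59778490993474
```

View pics/w16c.png

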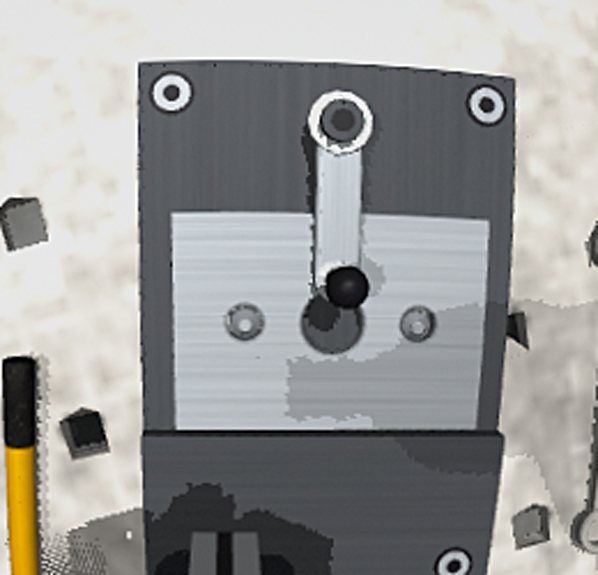

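```bash
python3 strap.py 16 180 20 2.3 343 121 .038 347 288 .056 316 153 .03 314 272 .03 361 153 .03 358 267 .03 244 322 .02 417 325 .02; python3 - <<'E'
from h import *
im=get_image("side");crop(im,190,340,165,300,5,"pics/s16c.png")
im=get_image("top");cv2.imwrite("pics/t16.png",np.clip(im[:,:,::-1].astype(float)*1.6,0,255).astype(np.uint8))
E
```

```text
(np.float64(80.75657438361446), np.float64(0.10118401586679682))
(np.float64(18.85602815765671), np.float64(0.305827898924523))
(np.float64(68.66391654665932), np.float64(9.279801594626688))
(np.float64(22.057698024319453), np.float64(9.375323927043919))
(np.float64(69.34089841610661), np.float64(-8.244333614735472))
(np.float64(24.43909704921555), np.float64(-7.97688537413058))
(np.float64(0.3703289207226737), np.float64(36.322487563277235))
(np.float64(0.293482559900656), np.float64(-35.59874207221774))
angle 1.5674903278987058
angle 1.5687467677083105
angle 1.5648401052238234
angle 3.140524174477747
```

View pics/s16c.png

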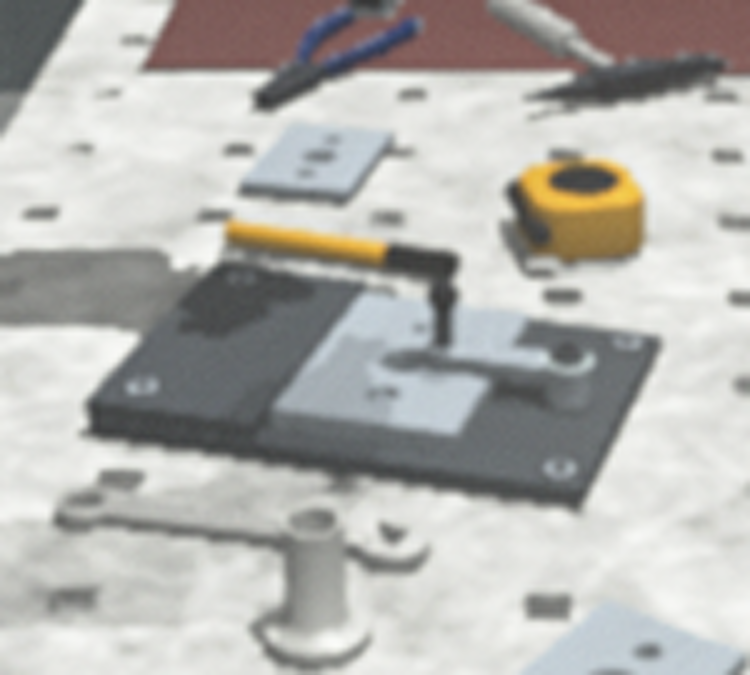

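View pics/t16.png

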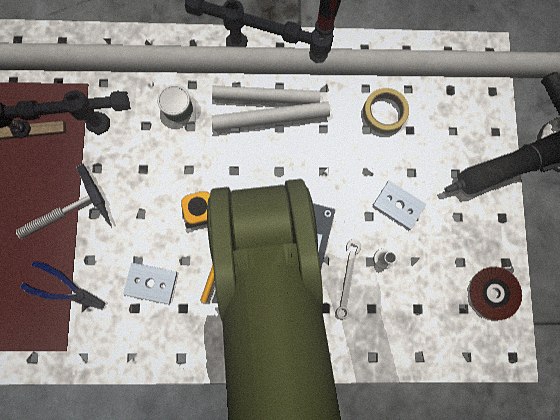

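Strap angle measures 1.567 rad. The plate is seated with the pins in both holes, the other items haven't moved, and the arm is clear. I'm handing in.

```bash
python3 -c "
from rig import arm,status
print(arm.close_job()); print(status.get_obs()['time_s'])"
```

```text
the job is handed in; nothing more can be done
None
the job is handed in; nothing more can be done
```

The plate is seated over both pins and the strap lies squarely across it. I handed the job in at about 14.4 s of the 58 s allowed. It gives no verdict, so what follows is my own last measurements.

- **Plate:** I squared it with both open fingertips on its rear edge. I then nudged it about 11 mm sideways with the shut fingers and pushed it forward until it dropped over the pins. It was never lifted.
- **Plate check:** Both pins show in the holes, the hole centres are within about 0.5 mm of their places, and the side view shows it lying level with the step.
- **Strap:** I pushed it round by its peg in two stages. The last picture puts it at 1.565 to 1.569 rad, against a target of 1.57.
- **Other items:** The spanner, ferrule, tape measure and marker look unmoved in the last pictures, by eye. The arm hid part of the marker and tape measure from the top camera, but the side camera shows both.
- **Forces:** Contact forces read at the end of each move stayed under about 7 N, and the gripper was clear of everything at hand-in.

The first sideways push turned the plate slightly, by 0.03 to 0.05 rad. The final two-finger push straightened it. No check failed at the end.

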